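# Nest the upturned pot covers

## Robot

A 6-joint arm with a two-finger parallel gripper is mounted at the origin on a cart in front of the work surface, level with it; the furniture and walls round the work are solid. World frame = base frame: x ahead of the robot, y to its left, z up, the work surface at z = 0. Lengths are in m, angles in rad, forces in N, time in s.
With the tool pointing down it reaches from about 0.35 to 0.85 m from the base axis. Payload 8.1 kg.
Tool frame: the origin (TCP) lies between the finger pads; the fingertips stand 11 mm ahead of it and the grasp point (between the pads) lies 8 mm behind it (robot.tips_ahead is the distance from the TCP to the fingertips, in m); z points along the fingers, y is the line along which they close (so a half turn about z gives the same grasp; the last joint's range is limited). The gripper opens to 93 mm and grips with 3 to 60 N. Pads are 15 mm wide; open, the fingers measure 128 mm over their backs; the gripper's body (75 mm by 188 mm) begins 65 mm behind the grasp point.
Start: joints at [-1.385, 0.13, 1.488, -0, 1.523, -0.085], TCP at [0.161, -0.578, 0.196] pointing down, gripper open.
Joint ranges: [-2.96, 2.96], [-0.89, 2.26], [0.02, 2.5], [-1.34, 4.48], [0, 2.73], [-2.66, 2.66]. Speed limits (rad/s): [2.39, 2.39, 2.79, 3.14, 3.14, 3.14].

## Interface

Orientations are given as a rotation vector (axis times angle).
In Python, from plant import robot gives the robot as it stands. The module is installed in compiled form; this text tells all that it offers.
- The arm moves only by the tool move_arm, never from a script. Its argument "deltas" is one flat list of numbers, 7 for each row, row after row: the shift along the tool's x, y, z in m, then the turn, a rotation vector about the tool's x, y, z in rad, then the opening, from 0 (shut) to 1 (fully open). A call has 1 to 12 rows; each row is the pose to reach, as a shift and turn from the pose commanded when the call began, along the tool's axes at that moment; what a row does not reach only later rows make up. A row lasts 1/8 s, in which the tool goes at most 62.5 mm and 10.7 degrees, less where a joint would pass 70% of its speed; a pose out of reach is approached as far as the arm can. A call with a gripper value outside its range is refused whole. The fingers move at their own pace and stop on an object; "squeeze" is the grip in N (left out, the last holds). Time passes only in rows, so rows that repeat a pose let the fingers close. It gives the time, the measured TCP pose, the force, the opening and the grip force at its end, in the units of the state.
- robot.read_state(): the state, without advancing time (a new reading comes with each control period).
- robot.read_camera(name): name is "scene" or "top" or "wrist"; returns (picture, depth): 384x512x3 uint8, red, green, blue; 384x512 float32, m along the optical axis (not along the pixel's ray), 0 where there is no reading.
- robot.camera_model(name): a dict with "K" (3x3 intrinsics, pixels), "R" (3x3) and "t" (3): a world point X has camera coordinates R X + t; the wrist camera has in their place "tool_from_camera" (4x4, takes a point from camera to tool coordinates, whose origin is the TCP and whose axes are the flange's). Camera axes: x right, y down, z forward; pixel columns grow to the right and rows downward; lengths in m; the calibration is good to about 2 mm. A picture is of the moment at which its call begins: read the wrist's pose just before it. camera_model takes no time and is no camera call.
- robot.close_job(): hands the job in; it is judged then, once.
Trained networks look in the newest picture that a camera, given by its name, has taken for a name from the list of things; names that differ only in an ending like _2 or _b are one class to them, and where a whole thing is asked for, a point or a joint stands for the part that bears it (a point fixed in the world has none). Each returns a list of dicts, best first, with "confidence" (0 to 1); they miss things now and then, are a little off and sometimes report something else, mostly with a low value. They report only what shows in the picture. A call takes as long as a camera call. They do not tell look-alikes from the thing itself.
- robot.recognise(camera, label): "uv" ([column, row] in pixels, amid what is visible of it).
The state is a dict: "t": time; "q": joint angles; "dq": joint speeds; "joint_torque": joint torques, N m; "tool_pos": TCP position; "orientation": TCP orientation; "force": force on the tool from outside, world axes, zero at the start; "wrist_torque": the same for the moment, N m; "opening": finger opening in m; "gripper_force": force on a finger pad.
Only numpy, scipy, OpenCV 4.12 (cv2) and the standard library are available. Lean on these libraries where they do the work, as an engineer would, in place of code of your own. Each camera call takes 0.05 s, during which the arm holds its last target. There are 200 camera calls.

## Task

Put the three upturned pot covers away as one nested stack: the middle one inside the large one, and the small one inside the middle one, each still upside down and sitting level on its grip. Lower them in rather than dropping them, and leave the cover that stands dome up where it is.

Things in the scene. Friction and masses are not known exactly. Their poses are not given: they have to be found in the camera images.
- cover_large: largest of three plain aluminium pot covers that lie upside down: a round bowl-like dome, mouth up, standing on the short round grip (42 mm across, 16 mm tall) of its crown. Rim 120 mm across, 44 mm tall in all, wall 3.5 mm; its flat inner floor is 20 mm above its underside and about 69 mm across. Weighs 0.25 kg. Origin: centre of the underside of the grip; z points up out of the mouth.
- cover_middle: middle upside-down cover, same shape: rim 66 mm across with an upright skirt over its top 14 mm, 46 mm tall in all, wall 3.5 mm; grip 32 mm across, 16 mm tall; flat inner floor 20 mm above its underside and about 46 mm across. About 0.1 kg. It can be gripped across the outside of the skirt; nested in the large one its rim stands 22 mm above the large rim. Origin: centre of the underside of the grip; z up out of the mouth.
- cover_small: smallest upside-down cover, same shape: rim 42 mm across with an upright skirt over its top 14 mm, 44 mm tall in all; grip 21 mm across, 16 mm tall. About 0.06 kg. It can be gripped across the outside of the skirt; nested in the middle one its rim stands 18 mm above the middle rim. Origin: centre of the underside of the grip; z up out of the mouth.
- cover_upright: a bystander: a cover of the middle one's size (66 mm across, 46 mm tall) that stands the right way up on its rim, closed dome and grip on top. Origin: centre of its rim on the table; z up.
Not all that is in view belongs to the job. What is shaped like the cover_small but green or orange is not meant.

How it is judged:
At the end, for the whole second after the job is handed in: Middle cover in the large one (centres within 20 mm), small in the middle one (within 14 mm), each underside 15 to 25 mm above that of the cover below it; all upside down within 10 degrees of level, large one on the table, at rest; upright cover within 20 mm of its start (horizontal distance between cover_middle and cover_large below 0.02 m and z of cover_middle in the frame of cover_large between 0.015 and 0.025 m and horizontal distance between cover_small and cover_middle below 0.014 m and z of cover_small in the frame of cover_middle between 0.015 and 0.025 m and angle between each of cover_large, cover_middle, cover_small's own z axis and vertical below 0.17 rad and height (world z) of cover_large below 0.01 m and linear speed of each of cover_middle, cover_small below 0.02 m/s and distance of cover_upright from where it was at the start of the episode below 0.02 m); the robot touches nothing.
It fails at once if the middle cover is dropped (falls free faster than 0.8 m/s, more than about 3 cm) (contact force between the fingers and cover_middle below 0.01 N and linear speed of cover_middle above 0.8 m/s).
It fails at once if the small cover is dropped (falls free faster than 0.8 m/s, more than about 3 cm) (contact force between the fingers and cover_small below 0.01 N and linear speed of cover_small above 0.8 m/s).
It fails at once if the upright cover is pushed away or knocked over (distance of cover_upright from where it was at the start of the episode above 0.04 m or angle between cover_upright's own z axis and vertical above 0.5 rad).
It also fails if it takes over 56 s, if anything falls off the work surface, if the arm or the gripper's body presses on something with over 40 N, if the wrist force passes 120 N, or if a joint passes its speed limit or range.

## Working session

There is one attempt and no reset: what is moved stays moved. The work goes in short steps, Python scripts to look and compute and a tool call to move; the robot and the scene stay as the last step left them, time stands still between calls to the robot, and variables do not carry over. Pictures are saved under pics/ and viewed, at most 10 in all, crops included, and the job is handed in when it is done.

Besides the shell and the picture viewer there is one more tool, called by a JSON object that holds its "api" and its "payload", one argument or row to a line. move_arm: Moves the arm, as the interface text tells. Its arguments: {"type":"object","properties":{"deltas":{"type":"array","items":{"type":"number"}},"squeeze":{"type":"number"}},"required":["deltas"]}

```bash
mkdir -p pics
cat > h.py <<'E'
import numpy as np, cv2
from scipy.spatial.transform import Rotation as Rn
from plant import robot
def cloud(name):
    st=robot.read_state(); im,d=robot.read_camera(name); m=robot.camera_model(name); K=np.array(m["K"])
    v,u=np.mgrid[:384,:512]
    P=np.stack([(u-K[0,2])*d/K[0,0],(v-K[1,2])*d/K[1,1],d],-1)
    if name=="wrist":
        T=np.array(m["tool_from_camera"]); P=P@T[:3,:3].T+T[:3,3]
        P=P@Rn.from_rotvec(st["orientation"]).as_matrix().T+np.array(st["tool_pos"])
    else: P=(P-np.array(m["t"]))@np.array(m["R"])
    P[d==0]=np.nan
    return im,P
def save(n,im): cv2.imwrite("pics/"+n,im[...,::-1])
E
python3 - <<'E'
from h import *
np.set_printoptions(precision=3,suppress=True)
ims=[]
for c in ("top","scene"):
    im,P=cloud(c); ims.append(im)
    for l in ("cover_large","cover_middle","cover_small","cover_upright"):
        for r in robot.recognise(c,l):
            u,v=map(int,r["uv"]); print(c,l,(u,v),round(r["confidence"],2),P[v,u],im[v,u])
save("top.png",ims[0]);save("scene.png",ims[1])
print(robot.read_state())
E
```

```text
top cover_large (250, 169) 0.56 [ 0.523 -0.005  0.021] [191 186 189]
top cover_middle (326, 145) 0.96 [ 0.586 -0.191  0.02 ] [183 180 181]
top cover_small (332, 214) 0.8 [ 0.416 -0.205  0.021] [191 187 186]
top cover_small (338, 248) 0.48 [ 0.335 -0.219  0.02 ] [198 120  27]
top cover_upright (178, 185) 0.59 [0.477 0.166 0.045] [191 185 186]
scene cover_large (225, 196) 0.61 [ 0.532 -0.026  0.022] [162 162 161]
scene cover_middle (248, 147) 0.76 [ 0.597 -0.209  0.025] [124 125 124]
scene cover_small (331, 180) 0.64 [ 0.342 -0.23   0.026] [130  72  37]
scene cover_small (300, 171) 0.56 [ 0.426 -0.213  0.024] [133 133 132]
scene cover_small (317, 153) 0.52 [ 0.423 -0.301  0.028] [29 70 36]
scene cover_upright (188, 263) 0.9 [0.468 0.174 0.035] [102 102 102]
{'t': 0.5, 'q': array([-1.385,  0.13 ,  1.488, -0.   ,  1.523, -0.085]), 'dq': array([-0.001, -0.001, -0.   ,  0.   ,  0.001, -0.   ]), 'joint_torque': array([ -0.   , -55.918, -49.157,   0.077,   0.024,  -0.   ]), 'tool_pos': array([ 0.16 , -0.578,  0.196]), 'orientation': array([-3.113, -0.424,  0.   ]), 'force': array([ 0.356, -0.139,  0.054]), 'wrist_torque': array([-0.003, -0.024,  0.042]), 'gripper_force': 0.0, 'opening': 0.09301736472258365}
```

View pics/top.png

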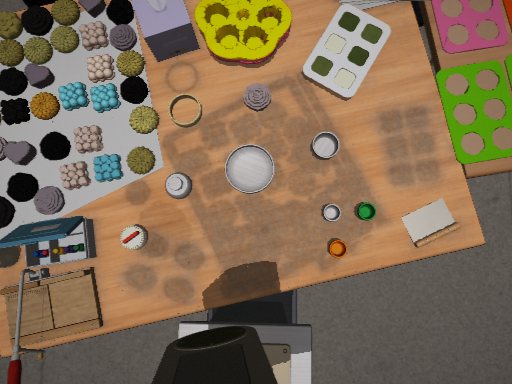

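View pics/scene.png

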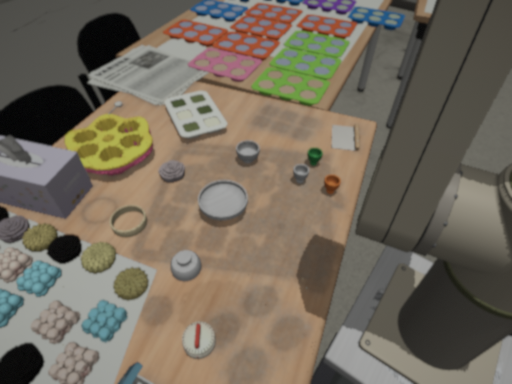

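The top view shows the large cover at (250,169), the middle at (326,145), the upright one at (178,185) and the plain small one at (332,213). The small cover's look-alikes are the green one (366,211) and the orange one (337,248), so I choose the plain grey one. The scene view agrees.

Run:
```python
from h import *
np.set_printoptions(precision=4,suppress=True)
im,P=cloud("top")
for n,(u,v),r in (("L",(250,169),33),("M",(326,145),20),("S",(332,213),12),("green",(366,211),12),("orange",(337,248),12)):
    vv,uu=np.mgrid[:384,:512]; m=((uu-u)**2+(vv-v)**2<r*r)&(P[...,2]>0.034)
    p=P[m]; c,rad=cv2.minEnclosingCircle(p[:,:2].astype(np.float32)); print(n,m.sum(),np.array(c),rad*2,p[:,2].max(), 'mean',p[:,:2].mean(0))
save("crop.png",cv2.resize(im[115:265,220:390],None,fx=4,fy=4,interpolation=cv2.INTER_CUBIC))
R=Rn.from_rotvec(robot.read_state()["orientation"]).as_matrix();print(R)
m=robot.camera_model("wrist");print(np.array(m["tool_from_camera"]))
```

```text
L 272 [ 0.5214 -0.0034] 0.11983586847782135 0.046890517809179987 mean [ 0.5241 -0.002 ]
M 173 [ 0.582  -0.1864] 0.06709848344326019 0.04829522340188858 mean [ 0.5814 -0.1856]
S 93 [ 0.4185 -0.2001] 0.041577696800231934 0.04659779379238288 mean [ 0.4189 -0.2003]
green 105 [ 0.4231 -0.282 ] 0.04278010129928589 0.048202062857020646 mean [ 0.4224 -0.2821]
orange 98 [ 0.3341 -0.2137] 0.042151160538196564 0.04727935020121277 mean [ 0.3341 -0.2134]
[[ 0.9636  0.2675  0.    ]
 [ 0.2675 -0.9636 -0.    ]
 [ 0.      0.     -1.    ]]
[[-0.     -0.9559 -0.2936  0.0811]
 [ 1.      0.     -0.0001 -0.0003]
 [ 0.0001 -0.2936  0.9559 -0.1891]
 [ 0.      0.      0.      1.    ]]
```

View pics/crop.png

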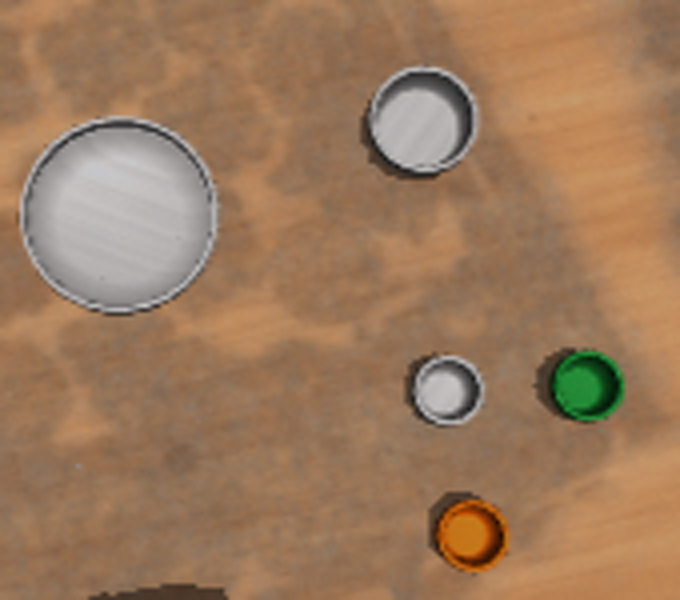

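The crop shows the plain grey small cover at (447,390), with green at (587,385) and orange at (472,535). The large (118,215) and middle (422,120) covers are as expected, and the measured diameters and heights fit the descriptions. I'm going above the middle cover.

{"api": "move_arm", "payload": {
  "deltas": [0.03,-0.015,0,0,0,0,1,0.08,-0.04,0,0,0,0,1,0.135,-0.07,0,0,0,0,1,0.19,-0.1,0,0,0,0,1,0.245,-0.127,0,0,0,0,1,0.3,-0.156,0,0,0,0,1,0.355,-0.184,0,0,0,0,1,0.41,-0.213,0.01,0,0,0,1,0.455,-0.236,0.02,0,0,0,1,0.49,-0.254,0.03,0,0,0,1,0.51,-0.265,0.04,0,0,0,1,0.51,-0.265,0.046,0,0,0,1],
  "squeeze": 15
}}

```text
t: 2.05
tool_pos: [0.5813, -0.1855, 0.1493]
orientation: [-3.112, -0.427, 0.001]
force: [-0.7, 0.3, -0.9]
opening: 0.0928
gripper_force: 0.0
```

{"api": "move_arm", "payload": {
  "deltas": [0,0,0,0,0,0,1,0,0,0,0,0,0,1,0,0,0,0,0,0,1]
}}

```text
t: 2.42
tool_pos: [0.5809, -0.1874, 0.151]
orientation: [3.113, 0.422, 0.001]
force: [-0.3, -0.1, 1.0]
opening: 0.093
gripper_force: 0.0
```

```bash
cat > look.py <<'E'
from h import *
import sys
np.set_printoptions(precision=4,suppress=True)
# args: expected x y, diameter, zmin zmax of rim
x,y,D,z0,z1=map(float,sys.argv[1:6])
st=robot.read_state(); im,P=cloud("wrist")
if len(sys.argv)>6: save(sys.argv[6],im)
m=(np.hypot(P[...,0]-x,P[...,1]-y)<D/2+.015)&(P[...,2]>z0)&(P[...,2]<z1)
p=P[m]; c,r=cv2.minEnclosingCircle(p[:,:2].astype(np.float32))
R=Rn.from_rotvec(st["orientation"]).as_matrix()
print("n",m.sum(),"c",np.array(c),"d",2*r,"zmax",np.percentile(p[:,2],98))
print("tool",st["tool_pos"],"t",st["t"],"R",R.ravel())
print("tool-frame shift",R.T@(np.array([*c,0])-np.array([*st["tool_pos"][:2],0])))
E
python3 look.py 0.582 -0.186 0.066 0.034 0.06 w1.png
```

```text
n 1217 c [ 0.5815 -0.1872] d 0.06602443754673004 zmax 0.047666591328446535
tool [ 0.5809 -0.1874  0.151 ] t 2.425 R [ 0.9639  0.2662  0.001   0.2662 -0.9639 -0.0005  0.0008  0.0007 -1.    ]
tool-frame shift [0.0006 0.     0.    ]
```

View pics/w1.png

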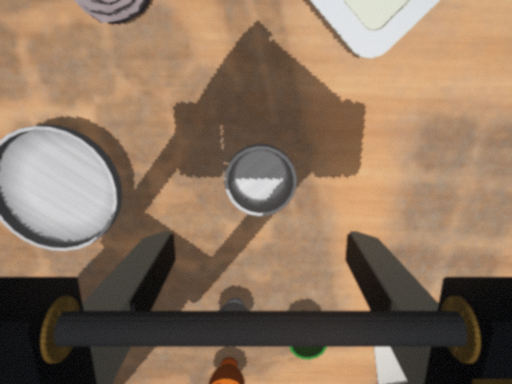

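The wrist view shows the middle cover at (261,180), centred between the open fingers. The measured offset is 0.6 mm. Descend and grip.

{"api": "move_arm", "payload": {
  "deltas": [0,0,0.015,0,0,0,1,0,0,0.04,0,0,0,1,0,0,0.07,0,0,0,1,0,0,0.095,0,0,0,1,0,0,0.108,0,0,0,1,0,0,0.112,0,0,0,1,0,0,0.112,0,0,0,1,0,0,0.112,0,0,0,0.75,0,0,0.112,0,0,0,0.6,0,0,0.112,0,0,0,0.5,0,0,0.112,0,0,0,0.5,0,0,0.112,0,0,0,0.5],
  "squeeze": 15
}}

```text
t: 3.98
tool_pos: [0.581, -0.1864, 0.0382]
orientation: [-3.113, -0.424, 0.0]
force: [0.5, -0.0, -0.6]
opening: 0.0488
gripper_force: 0.0
```

{"api": "move_arm", "payload": {
  "deltas": [0,0,0,0,0,0,0.5,0,0,0,0,0,0,0.5]
}}

```text
t: 4.22
tool_pos: [0.581, -0.1864, 0.0382]
orientation: [-3.113, -0.424, 0.0]
force: [-0.2, 0.4, 0.2]
opening: 0.0465
gripper_force: 0.0
```

Run:
```python
from h import *
ims=[]
for c in ("wrist","scene"):
    im,P=cloud(c); ims.append(im if c=="wrist" else cv2.resize(im[100:250,150:350],(512,384)))
    r=robot.recognise(c,"cover_middle")
    for k in r: u,v=map(int,k["uv"]);print(c,k["uv"],k["confidence"],P[v,u])
save("w2.png",cv2.resize(np.hstack(ims),(800,300)))
```

```text
wrist [259.7, 224.8] 0.9 [ 0.57629437 -0.18662236  0.02074685]
scene [248.5, 149.3] 0.93 [ 0.59465081 -0.20592806  0.02083   ]
```

View pics/w2.png

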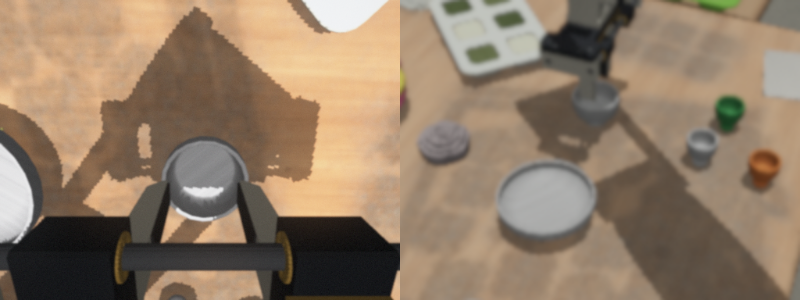

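Run:
```python
from h import *
np.set_printoptions(precision=3,suppress=True)
im,P=cloud("wrist"); print(robot.camera_model("wrist")["K"]); st=robot.read_state(); print(st["opening"],st["tool_pos"])
R=Rn.from_rotvec(st["orientation"]).as_matrix(); Q=(P-st["tool_pos"])@R
for v in (215,230,245,260):
    print(v,[(u,*np.round(Q[v,u]*1000).tolist()) for u in range(170,350,8)])
save("w3.png",cv2.resize(im[130:330,150:370],None,fx=3,fy=3,interpolation=cv2.INTER_CUBIC)[:600,:])
```

```text
[[337.322   0.    260.054]
 [  0.    337.322 191.639]
 [  0.      0.      1.   ]]
0.04679903380367302 [ 0.581 -0.186  0.038]
215 [(170, -6.0, -65.0, 38.0), (178, -6.0, -60.0, 39.0), (186, -6.0, -54.0, 39.0), (194, -6.0, -48.0, 37.0), (202, -6.0, -42.0, 37.0), (210, 11.0, -29.0, -8.0), (218, 5.0, -27.0, 9.0), (226, 2.0, -23.0, 18.0), (234, 2.0, -17.0, 17.0), (242, 1.0, -12.0, 18.0), (250, 1.0, -7.0, 19.0), (258, 2.0, -2.0, 18.0), (266, 2.0, 4.0, 17.0), (274, 2.0, 9.0, 17.0), (282, 2.0, 14.0, 18.0), (290, 2.0, 19.0, 18.0), (298, 2.0, 24.0, 17.0), (306, 5.0, 29.0, 10.0), (314, 11.0, 31.0, -8.0), (322, -6.0, 44.0, 38.0), (330, -6.0, 50.0, 38.0), (338, -6.0, 56.0, 38.0), (346, -6.0, 61.0, 37.0)]
230 [(170, -18.0, -66.0, 38.0), (178, -18.0, -60.0, 38.0), (186, -17.0, -54.0, 37.0), (194, -18.0, -48.0, 38.0), (202, -18.0, -43.0, 39.0), (210, 2.0, -29.0, -9.0), (218, -5.0, -27.0, 9.0), (226, -9.0, -23.0, 18.0), (234, -9.0, -18.0, 17.0), (242, -9.0, -12.0, 18.0), (250, -9.0, -7.0, 17.0), (258, -9.0, -2.0, 17.0), (266, -9.0, 4.0, 18.0), (274, -9.0, 9.0, 18.0), (282, -9.0, 14.0, 18.0), (290, -9.
[... 690 characters left out ...]
, (322, 8.0, 30.0, -40.0), (330, 8.0, 34.0, -39.0), (338, -30.0, 57.0, 38.0), (346, -30.0, 63.0, 38.0)]
260 [(170, -42.0, -68.0, 38.0), (178, 8.0, -37.0, -55.0), (186, 8.0, -33.0, -54.0), (194, 9.0, -29.0, -56.0), (202, 8.0, -26.0, -55.0), (210, 6.0, -23.0, -51.0), (218, -17.0, -25.0, -9.0), (226, -19.0, -21.0, -5.0), (234, -23.0, -17.0, 3.0), (242, -25.0, -12.0, 7.0), (250, -27.0, -7.0, 10.0), (258, -27.0, -2.0, 11.0), (266, -28.0, 4.0, 11.0), (274, -27.0, 9.0, 10.0), (282, -26.0, 14.0, 7.0), (290, -23.0, 19.0, 3.0), (298, -19.0, 23.0, -4.0), (306, -3.0, 23.0, -34.0), (314, 6.0, 24.0, -51.0), (322, 8.0, 27.0, -54.0), (330, 8.0, 31.0, -55.0), (338, 9.0, 34.0, -56.0), (346, 8.0, 38.0, -55.0)]
```

View pics/w3.png

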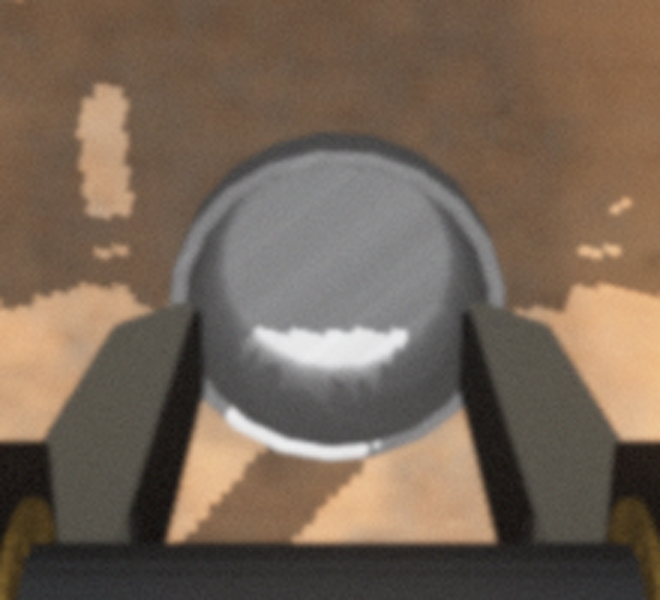

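Run:
```python
from h import *
np.set_printoptions(precision=3,suppress=True)
print(robot.tips_ahead)
im,P=cloud("wrist"); st=robot.read_state()
R=Rn.from_rotvec(st["orientation"]).as_matrix(); Q=(P-st["tool_pos"])@R
for u in (196,204,210,213,307,312,320):
    print(u,[(v,*np.round(Q[v,u]*1000).tolist()) for v in range(222,250,3)])
```

```text
0.011
196 [(222, -12.0, -47.0, 38.0), (225, -14.0, -47.0, 39.0), (228, -17.0, -47.0, 39.0), (231, -18.0, -47.0, 37.0), (234, -21.0, -47.0, 38.0), (237, 8.0, -33.0, -30.0), (240, 8.0, -33.0, -34.0), (243, 8.0, -32.0, -38.0), (246, 9.0, -31.0, -42.0), (249, 8.0, -31.0, -44.0)]
204 [(222, -11.0, -41.0, 37.0), (225, -14.0, -41.0, 38.0), (228, -16.0, -41.0, 38.0), (231, -19.0, -41.0, 38.0), (234, 8.0, -30.0, -28.0), (237, 8.0, -29.0, -30.0), (240, 9.0, -28.0, -35.0), (243, 9.0, -28.0, -38.0), (246, 7.0, -28.0, -39.0), (249, 8.0, -27.0, -44.0)]
210 [(222, 7.0, -29.0, -8.0), (225, 6.0, -29.0, -9.0), (228, 3.0, -29.0, -8.0), (231, 8.0, -27.0, -23.0), (234, 8.0, -26.0, -27.0), (237, 9.0, -26.0, -32.0), (240, 8.0, -25.0, -34.0), (243, 8.0, -25.0, -38.0), (246, 7.0, -25.0, -39.0), (249, 7.0, -24.0, -42.0)]
213 [(222, 7.0, -28.0, -7.0), (225, 5.0, -28.0, -7.0), (228, 2.0, -28.0, -4.0), (231, 8.0, -25.0, -23.0), (234, 8.0, -25.0, -28.0), (237, 7.0, -25.0, -28.0), (240, 7.0, -24.0, -31.0), (243, 6.0, -24.0, -34.0), (246, 7.0, -23.0, -38.0), (249, 6.0, -23.0, -41.0)]
307 [(222, 0.0, 29.0, 9.0), (225, -2.0, 29.0, 9.0), (228, -4.0, 29.0, 8.0), (231, 8.0, 25.0, -22.0), (234, 7.0, 25.0, -24.0), (237, 7.0, 24.0, -28.0), (240, 7.0, 24.0, -31.0), (243, 7.0, 23.0, -35.0), (246, 6.0, 23.0, -36.0), (249, 4.0, 23.0, -36.0)]
312 [(222, 7.0, 30.0, -8.0), (225, 4.0, 30.0, -5.0), (228, 3.0, 30.0, -7.0), (231, 8.0, 27.0, -24.0), (234, 8.0, 27.0, -26.0), (237, 8.0, 26.0, -31.0), (240, 9.0, 26.0, -35.0), (243, 8.0, 25.0, -37.0), (246, 8.0, 25.0, -40.0), (249, 7.0, 25.0, -42.0)]
320 [(222, -12.0, 43.0, 38.0), (225, -14.0, 43.0, 38.0), (228, -17.0, 44.0, 39.0), (231, -19.0, 44.0, 38.0), (234, 8.0, 31.0, -26.0), (237, 8.0, 30.0, -30.0), (240, 8.0, 30.0, -34.0), (243, 8.0, 29.0, -37.0), (246, 8.0, 29.0, -40.0), (249, 8.0, 28.0, -44.0)]
```

The pictures show the fingertips about 22 mm behind the TCP, not 11 mm ahead of it. They closed above the rim at z≈0.06, and the cover hasn't moved. I'll open and measure the tips with the gripper open.

{"api": "move_arm", "payload": {
  "deltas": [0,0,0,0,0,0,1,0,0,0,0,0,0,1,0,0,0,0,0,0,1,0,0,0,0,0,0,1,0,0,0,0,0,0,1,0,0,0,0,0,0,1]
}}

```text
t: 5.28
tool_pos: [0.5811, -0.1864, 0.0383]
orientation: [3.113, 0.424, 0.0]
force: [0.4, -0.5, 0.5]
opening: 0.0928
gripper_force: 0.0
```

```bash
cat > tip.py <<'E'
from h import *
im,P=cloud("wrist"); st=robot.read_state()
R=Rn.from_rotvec(st["orientation"]).as_matrix(); Q=(P-st["tool_pos"])@R
o=st["opening"]/2
y=np.abs(Q[...,1]); f=(Q[...,0]>4)&(Q[...,0]<.011)&(y>o-.002)&(y<o+.018) if 0 else (Q[...,0]>.005)&(Q[...,0]<.011)&(y>o-.001)&(y<o+.018)&(Q[...,2]<.02)
z=Q[...,2][f]; print("opening",o*2,"tool",st["tool_pos"],"n",len(z),"finger z pct 90,98,100",np.percentile(z,[90,98,100]))
print(np.histogram(z,bins=np.arange(-.06,.03,.006)))
E
python3 tip.py; python3 look.py 0.582 -0.186 0.066 0.034 0.054
```

```text
opening 0.09271461507194077 tool [ 0.58104194 -0.18637509  0.03823565] n 7457 finger z pct 90,98,100 [-0.03942073 -0.02800356 -0.02232107]
(array([521, 470, 406, 352, 322, 200,  31,   0,   0,   0,   0,   0,   0,
         0]), array([-6.00000000e-02, -5.40000000e-02, -4.80000000e-02, -4.20000000e-02,
       -3.60000000e-02, -3.00000000e-02, -2.40000000e-02, -1.80000000e-02,
       -1.20000000e-02, -6.00000000e-03, -1.38777878e-17,  6.00000000e-03,
        1.20000000e-02,  1.80000000e-02,  2.40000000e-02]))
n 3367 c [ 0.5814 -0.1873] d 0.06618572771549225 zmax 0.047516741978890185
tool [ 0.581  -0.1864  0.0382] t 5.325 R [ 0.9636  0.2675 -0.      0.2675 -0.9636  0.     -0.     -0.     -1.    ]
tool-frame shift [ 0.0001  0.001  -0.    ]
```

{"api": "move_arm", "payload": {
  "deltas": [0,0.001,0.01,0,0,0,1,0,0.001,0.02,0,0,0,1,0,0.001,0.028,0,0,0,1,0,0.001,0.033,0,0,0,1,0,0.001,0.033,0,0,0,1]
}}

```text
t: 6.0
tool_pos: [0.5809, -0.1872, 0.0045]
orientation: [-3.112, -0.424, 0.002]
force: [-1.0, 0.2, 0.1]
opening: 0.0932
gripper_force: 0.0
```

{"api": "move_arm", "payload": {
  "deltas": [0,0,0,0,0,0,0.75,0,0,0,0,0,0,0.6,0,0,0,0,0,0,0.5,0,0,0,0,0,0,0.5,0,0,0,0,0,0,0.5,0,0,0,0,0,0,0.5,0,0,0,0,0,0,0.5],
  "squeeze": 15
}}

```text
t: 6.88
tool_pos: [0.5816, -0.1874, 0.0056]
orientation: [3.113, 0.424, 0.001]
force: [0.2, 0.3, 3.4]
opening: 0.0668
gripper_force: 15.0
```

```bash
python3 tip.py; python3 look.py 0.582 -0.186 0.066 0.034 0.054
```

```text
opening 0.06665942912267547 tool [ 0.58155639 -0.1873812   0.00554768] n 7205 finger z pct 90,98,100 [-0.0288619   0.00540821  0.00676614]
(array([515, 462, 385, 353, 295, 187,  27,   0,   0,   0, 538,  24,   0,
         0]), array([-6.00000000e-02, -5.40000000e-02, -4.80000000e-02, -4.20000000e-02,
       -3.60000000e-02, -3.00000000e-02, -2.40000000e-02, -1.80000000e-02,
       -1.20000000e-02, -6.00000000e-03, -1.38777878e-17,  6.00000000e-03,
        1.20000000e-02,  1.80000000e-02,  2.40000000e-02]))
n 6136 c [ 0.5891 -0.1841] d 0.09470336884260178 zmax 0.052696484701983966
tool [ 0.5816 -0.1874  0.0055] t 6.925 R [ 0.9635  0.2675  0.0004  0.2675 -0.9635 -0.0002  0.0004  0.0003 -1.    ]
tool-frame shift [ 0.0082 -0.0011  0.    ]
```

{"api": "move_arm", "payload": {
  "deltas": [0,0,-0.005,0,0,0,0.5,0,0,-0.02,0,0,0,0.5,0,0,-0.045,0,0,0,0.5,0,0,-0.07,0,0,0,0.5,0,-0.01,-0.085,0,0,0,0.5,-0.002,-0.035,-0.09,0,0,0,0.5,-0.003,-0.07,-0.09,0,0,0,0.5,-0.005,-0.11,-0.09,0,0,0,0.5,-0.007,-0.145,-0.09,0,0,0,0.5,-0.009,-0.173,-0.09,0,0,0,0.5,-0.009,-0.19,-0.09,0,0,0,0.5,-0.009,-0.193,-0.09,0,0,0,0.5]
}}

```text
t: 8.48
tool_pos: [0.5208, -0.0029, 0.0953]
orientation: [3.112, 0.426, 0.0]
force: [0.3, -0.3, -2.1]
opening: 0.0664
gripper_force: 15.0
```

{"api": "move_arm", "payload": {
  "deltas": [0,0,0,0,0,0,0.5,0,0,0,0,0,0,0.5]
}}

```text
t: 8.72
tool_pos: [0.5213, -0.0046, 0.0952]
orientation: [3.113, 0.423, -0.0]
force: [0.3, -0.2, -1.2]
opening: 0.0662
gripper_force: 15.0
```

```bash
python3 look.py 0.5214 -0.0034 0.12 0.038 0.052 w4.png
```

```text
n 1734 c [ 0.5207 -0.0048] d 0.11977662891149521 zmax 0.045695224778148566
tool [ 0.5213 -0.0046  0.0952] t 8.725 R [ 0.9638  0.2666 -0.      0.2666 -0.9638 -0.0003 -0.0001  0.0003 -1.    ]
tool-frame shift [-0.0006  0.0001  0.    ]
```

View pics/w4.png

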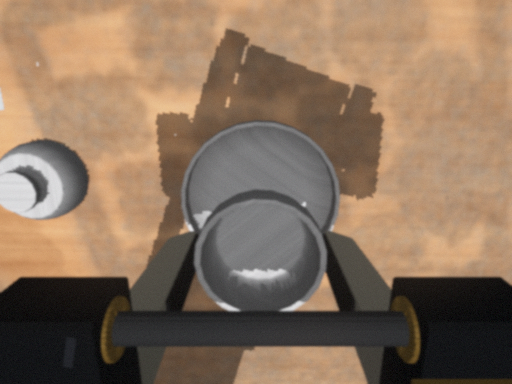

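The middle cover is held level at (260,255), above the large one at (262,190), within 1 mm of centre. Lower it.

{"api": "move_arm", "payload": {
  "deltas": [0,0,0.01,0,0,0,0.5,0,0,0.025,0,0,0,0.5,0,0,0.042,0,0,0,0.5,0,0,0.054,0,0,0,0.5,0,0,0.061,0,0,0,0.5,0,0,0.065,0,0,0,0.5,0,0,0.067,0,0,0,0.5,0,0,0.068,0,0,0,0.5,0,0,0.069,0,0,0,0.5,0,0,0.069,0,0,0,0.5]
}}

```text
t: 10.02
tool_pos: [0.5211, -0.0038, 0.0264]
orientation: [3.113, 0.424, 0.0]
force: [-0.7, 0.8, -1.3]
opening: 0.0661
gripper_force: 15.0
```

{"api": "move_arm", "payload": {
  "deltas": [0,0,0.001,0,0,0,0.5,0,0,0.001,0,0,0,0.5]
}}

```text
t: 10.28
tool_pos: [0.5213, -0.0038, 0.0255]
orientation: [3.113, 0.424, 0.001]
force: [-0.5, 1.3, 1.8]
opening: 0.0667
gripper_force: 15.0
```

{"api": "move_arm", "payload": {
  "deltas": [0,0,0,0,0,0,0.72,0,0,0,0,0,0,0.75,0,0,0,0,0,0,0.8,0,0,0,0,0,0,0.88,0,0,0,0,0,0,0.88,0,0,0,0,0,0,0.88]
}}

```text
t: 11.02
tool_pos: [0.521, -0.0038, 0.0252]
orientation: [-3.113, -0.424, 0.0]
force: [-0.0, 0.8, 0.2]
opening: 0.0819
gripper_force: 0.0
```

Contact was felt and the cover released. Lift and go above the small plain cover.

{"api": "move_arm", "payload": {
  "deltas": [0,0,-0.005,0,0,0,0.88,0,0,-0.02,0,0,0,0.88,0,0,-0.05,0,0,0,0.88,0,0,-0.085,0,0,0,0.8,-0.01,0.01,-0.11,0,0,0,0.7,-0.03,0.033,-0.12,0,0,0,0.6,-0.06,0.065,-0.12,0,0,0,0.6,-0.09,0.097,-0.12,0,0,0,0.6,-0.12,0.129,-0.12,0,0,0,0.6,-0.142,0.152,-0.12,0,0,0,0.6,-0.151,0.161,-0.12,0,0,0,0.6,-0.151,0.161,-0.12,0,0,0,0.6]
}}

```text
t: 12.52
tool_pos: [0.4187, -0.1996, 0.1459]
orientation: [3.113, 0.422, 0.001]
force: [-0.1, 0.5, 0.0]
opening: 0.0558
gripper_force: 0.0
```

{"api": "move_arm", "payload": {
  "deltas": [0,0,0,0,0,0,0.6,0,0,0,0,0,0,0.6]
}}

```text
t: 12.78
tool_pos: [0.419, -0.1984, 0.1452]
orientation: [-3.112, -0.426, -0.0]
force: [-0.3, 0.3, -0.8]
opening: 0.0558
gripper_force: 0.0
```

```bash
python3 look.py 0.4185 -0.2001 0.042 0.032 0.056 w5.png
python3 - <<'E'
from h import *
im,P=cloud("top")
m=(np.hypot(P[...,0]-.5213,P[...,1]+.004)<.05)&(P[...,2]>.055)
c,r=cv2.minEnclosingCircle(P[m][:,:2].astype(np.float32)); print("M nested",c,2*r,P[m][:,2].min(),np.percentile(P[m][:,2],[10,50,90]))
E
```

```text
n 757 c [ 0.4182 -0.2019] d 0.041683703660964966 zmax 0.0456900822623962
tool [ 0.419  -0.1984  0.1452] t 12.775 R [ 0.9632  0.2688  0.      0.2688 -0.9632  0.0002  0.0001 -0.0002 -1.    ]
tool-frame shift [-0.0017  0.0031 -0.    ]
M nested (0.5216588377952576, -0.002634206786751747) 0.0662846714258194 0.05504423657009417 [0.05901147 0.0645211  0.06709726]
```

View pics/w5.png

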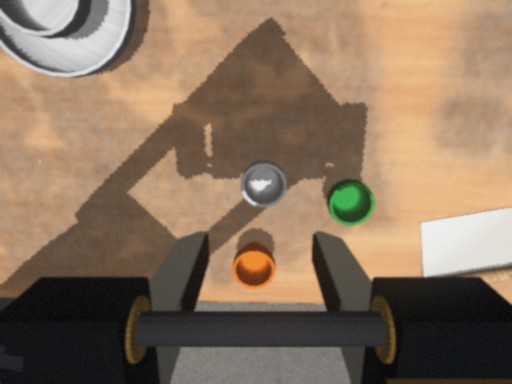

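The plain small cover is at (264,184), green at (351,202) and orange at (254,267). The shift needed is (-1.5, +3) mm in tool axes, then down. The nested middle cover's rim is at z≈0.066, as required.

{"api": "move_arm", "payload": {
  "deltas": [-0.0015,0.003,0.01,0,0,0,0.6,-0.0015,0.003,0.035,0,0,0,0.6,-0.0015,0.003,0.065,0,0,0,0.6,-0.0015,0.003,0.09,0,0,0,0.6,-0.0015,0.003,0.11,0,0,0,0.6,-0.0015,0.003,0.125,0,0,0,0.6,-0.0015,0.003,0.135,0,0,0,0.6,-0.0015,0.003,0.139,0,0,0,0.6,-0.0015,0.003,0.139,0,0,0,0.6,-0.0015,0.003,0.139,0,0,0,0.6]
}}

```text
t: 14.12
tool_pos: [0.4185, -0.2029, 0.0069]
orientation: [3.112, 0.424, 0.001]
force: [0.3, -0.2, 0.3]
opening: 0.0558
gripper_force: 0.0
```

{"api": "move_arm", "payload": {
  "deltas": [0,0,0,0,0,0,0.5,0,0,0,0,0,0,0.42,0,0,0,0,0,0,0.35,0,0,0,0,0,0,0.3,0,0,0,0,0,0,0.3,0,0,0,0,0,0,0.3],
  "squeeze": 12
}}

```text
t: 14.88
tool_pos: [0.4182, -0.2027, 0.0065]
orientation: [3.113, 0.424, 0.001]
force: [0.9, 0.5, 4.4]
opening: 0.0425
gripper_force: 12.0
```

{"api": "move_arm", "payload": {
  "deltas": [0,0,-0.005,0,0,0,0.3,0,0,-0.02,0,0,0,0.3,0,0,-0.045,0,0,0,0.3,0,0,-0.075,0,0,0,0.3,0.01,-0.011,-0.1,0,0,0,0.3,0.03,-0.033,-0.11,0,0,0,0.3,0.06,-0.065,-0.11,0,0,0,0.3,0.09,-0.097,-0.11,0,0,0,0.3,0.12,-0.13,-0.11,0,0,0,0.3,0.142,-0.154,-0.11,0,0,0,0.3,0.152,-0.164,-0.11,0,0,0,0.3,0.152,-0.164,-0.11,0,0,0,0.3]
}}

```text
t: 16.38
tool_pos: [0.5206, -0.0037, 0.1166]
orientation: [3.112, 0.426, -0.0]
force: [0.4, -0.4, -1.1]
opening: 0.0422
gripper_force: 12.0
```

{"api": "move_arm", "payload": {
  "deltas": [0,0,0,0,0,0,0.3,0,0,0,0,0,0,0.3]
}}

```text
t: 16.62
tool_pos: [0.5202, -0.0049, 0.1163]
orientation: [3.113, 0.422, -0.0]
force: [-0.6, 0.8, -1.0]
opening: 0.0421
gripper_force: 12.0
```

```bash
python3 look.py 0.5213 -0.0035 0.066 0.060 0.073 w6.png
```

```text
n 1024 c [ 0.5211 -0.0036] d 0.06594831496477127 zmax 0.06769085844602407
tool [ 0.5202 -0.0049  0.1163] t 16.625 R [ 0.9639  0.2662 -0.0002  0.2662 -0.9639 -0.0002 -0.0002  0.0001 -1.    ]
tool-frame shift [ 0.0012 -0.001  -0.    ]
```

View pics/w6.png

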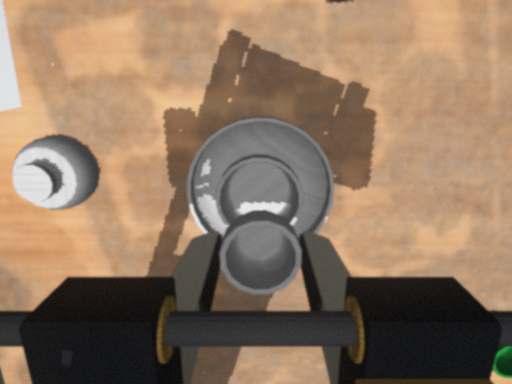

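The small cover (261,255) is held level above the nested middle cover (259,190). I'll lower it with a 1 mm correction.

{"api": "move_arm", "payload": {
  "deltas": [0.001,-0.001,0.01,0,0,0,0.3,0.001,-0.001,0.025,0,0,0,0.3,0.001,-0.001,0.042,0,0,0,0.3,0.001,-0.001,0.054,0,0,0,0.3,0.001,-0.001,0.061,0,0,0,0.3,0.001,-0.001,0.065,0,0,0,0.3,0.001,-0.001,0.067,0,0,0,0.3,0.001,-0.001,0.068,0,0,0,0.3,0.001,-0.001,0.069,0,0,0,0.3,0.001,-0.001,0.069,0,0,0,0.3,0.001,-0.001,0.069,0,0,0,0.3]
}}

```text
t: 18.05
tool_pos: [0.5213, -0.0027, 0.0474]
orientation: [3.113, 0.424, 0.0]
force: [-0.6, 0.6, -0.3]
opening: 0.042
gripper_force: 12.0
```

{"api": "move_arm", "payload": {
  "deltas": [0,0,0.001,0,0,0,0.3,0,0,0.001,0,0,0,0.3]
}}

```text
t: 18.3
tool_pos: [0.5215, -0.0027, 0.0466]
orientation: [3.113, 0.424, 0.001]
force: [-0.2, 0.1, 1.9]
opening: 0.0423
gripper_force: 12.0
```

Light contact. Release, then retreat upward.

{"api": "move_arm", "payload": {
  "deltas": [0,0,0,0,0,0,0.47,0,0,0,0,0,0,0.5,0,0,0,0,0,0,0.55,0,0,0,0,0,0,0.6,0,0,0,0,0,0,0.6,0,0,-0.01,0,0,0,0.6,0,0,-0.03,0,0,0,0.6,0,0,-0.06,0,0,0,0.6,0,0,-0.085,0,0,0,0.6,0,0,-0.1,0,0,0,0.6,0,0,-0.1,0,0,0,0.6,0,0,-0.1,0,0,0,0.6]
}}

```text
t: 19.8
tool_pos: [0.5206, -0.0026, 0.1452]
orientation: [-3.112, -0.424, 0.002]
force: [0.3, -0.1, -1.5]
opening: 0.0554
gripper_force: 0.0
```

```bash
python3 look.py 0.5213 -0.003 0.066 0.060 0.073 ; python3 look.py 0.5213 -0.003 0.042 0.078 0.093; python3 look.py 0.5213 -0.003 0.12 0.038 0.05 w7.png
python3 - <<'E'
from h import *
im,P=cloud("wrist")
for a,b,n in((.055,.07,"M"),(.08,.095,"S")):
    m=(np.hypot(P[...,0]-.5213,P[...,1]+.003)<.036)&(P[...,2]>a)&(P[...,2]<b); p=P[m]
    print(n,"z pct",np.percentile(p[:,2],[50,90,98]))
E
```

```text
n 2327 c [ 0.521  -0.0039] d 0.0660519078373909 zmax 0.07143000658598038
tool [ 0.5206 -0.0026  0.1452] t 19.8 R [ 0.9636  0.2675 -0.0015  0.2675 -0.9636  0.0002 -0.0014 -0.0006 -1.    ]
tool-frame shift [ 0.0001  0.0014 -0.    ]
n 834 c [ 0.5211 -0.0018] d 0.04213628172874451 zmax 0.0855658567742224
tool [ 0.5204 -0.0026  0.1449] t 19.85 R [ 0.9636  0.2675 -0.0021  0.2675 -0.9636  0.0002 -0.0019 -0.0008 -1.    ]
tool-frame shift [ 0.0009 -0.0006 -0.    ]
n 3006 c [ 0.5207 -0.0049] d 0.1199677586555481 zmax 0.047783507554417334
tool [ 0.5204 -0.0026  0.1448] t 19.9 R [ 0.9636  0.2675 -0.0022  0.2675 -0.9636  0.0002 -0.0021 -0.0008 -1.    ]
tool-frame shift [-0.0003  0.0023 -0.    ]
M z pct [0.06403416 0.06716445 0.0687514 ]
S z pct [0.08420083 0.08518344 0.08567064]
```

View pics/w7.png

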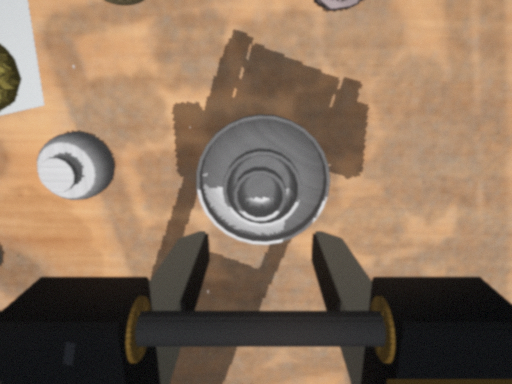

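The three covers are nested concentrically at (262,182), with rims at 0.045, 0.066 and 0.084 m and centres within about 3 mm. The upright cover at (75,165) hasn't been touched. Handing in.

```bash
python3 -c "
from plant import robot; print(robot.close_job())"
```

```text
the job is handed in; nothing more can be done
None
```

The three pot covers are nested level on the table (small in middle in large, centres within about 3 mm), the upright cover was never touched, and the job was handed in at about 20 s; `close_job()` returned no verdict.

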